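# Take the tipped pipette off its stand and show its tip to the inspection camera

### The job

Three micropipettes hang in a fork stand; one has a disposable tip fitted, so it reaches about 45 mm lower than the others. Lift that one up and out of its fork and hold its tip end at the inspection camera's focus, 80 mm straight in front of the middle of the lens, with the pipette upright, tip down, and its display side turned to the lens. Finish while still holding it there; leave the other two hanging and do not touch the camera.

Things in the scene. Friction and masses are not known exactly. Their poses are not given: they have to be found in the camera images.
- pipette: the wanted white micropipette, the one with the disposable tip; 0.1 to 0.17 kg, 279 mm long with tip. Own +y runs down along it to the tip (straight down as it hangs), own +z points out of its front (the side with the display and the blue strip), own x across it. Handle: x -13..13, y -88..17, z 0..31 mm; blue plunger above it to y -117; shaft y 17..117, axis at x 0, z 15
- grip (a point): point in the upper part of the wanted pipette's handle, on its axis (own y -66, z 15 mm), 51 mm below the plunger's top and 228 mm from tip_end: the place to grip, fingers on the two sides (own +x and -x faces, 26 mm apart). Axes as the pipette's
- tip_end (a point): lower end of the wanted pipette's disposable tip (white cone, 74 mm long, 16 mm collar, 4 mm end), on its axis, 145 mm below the underside of the handle; axes as the pipette's
- front (a point): imaginary point 100 mm from grip along the pipette's own +z, in front of its display side; axes as the pipette's
- pipette_b: another micropipette, without tip, hanging in the stand; axes as the first, leave it hanging
- pipette_c: another micropipette, without tip, hanging in the stand; axes as the first, leave it hanging
- stand: fixed stand 270 mm wide; origin on the bench under the middle fork; own -x is its open front, y along the row. Forks at y -85, 0, 85 mm, tops 170 mm up: the handle's underside rests on two arms, the shaft hangs in the 16 mm slot between them, open in front. Arms end at x -29 mm in lips 8 mm high: lift over 10 mm, then draw out to the front. Rail behind at x 33..51
- camera_stand: fixed inspection camera on a base plate 85x100 mm with a 177 mm post; grey camera head 42 mm square with a black lens, set on the post at a height that differs (lens axis 85 to 120 mm above the bench). Origin on the bench; it looks along its own -x, level
- lens (a point): middle of the lens's front glass; own -x is the level viewing direction, z up
- focus (a point): the focus point in the air, 80 mm in front of lens on the viewing axis; own +x points back to the lens, z up

How it is judged:
By the outcome, as a careful person would: the job done as asked, in the order asked, and still so for the second after the job is handed in, while the arm keeps its last pose, push and grip.
It also fails if it takes over 38 s, if anything falls off the work surface, if the arm or the gripper's body presses on something with over 40 N, if the wrist force passes 120 N, or if a joint passes its speed limit or range.

### The arm

A 6-joint arm with a two-finger parallel gripper is mounted at the origin on a cart in front of the work surface, level with it; the furniture and walls round the work are solid. World frame = base frame: x ahead of the robot, y to its left, z up, the work surface at z = 0. Lengths are in m, angles in rad, forces in N, time in s.
With the tool pointing down it reaches from about 0.325 to 0.775 m from the base axis. Payload 9.3 kg.
Tool frame: the origin (TCP) lies at the very end of the fingers, on their centre line; the grasp point (between the pads) lies behind it (grip_depth is the z of the grasp point in the tool frame, in m); z points along the fingers, y is the line along which they close (so a half turn about z gives the same grasp; the last joint's range is limited). The gripper opens to 85 mm and grips with 20 to 120 N. Pads are 22 mm wide; open, the fingers measure 114 mm over their backs; the gripper's body (76 mm by 85 mm) begins 54 mm behind the grasp point. The pads swing forward as they close: fully open they stand 13 mm farther back than shut.
Start: joints at [1.001, 0.259, 0.021, 1.334, 0, 1.418], TCP at [0.223, 0.503, 0.231] pointing down, gripper open.
Joint ranges: [-3.04, 3.04], [-0.91, 1.82], [-1.04, 1.36], [-1.92, 1.95], [-1.52, 1.45], [-3.14, 3.14]. Speed limits (rad/s): [2.22, 2.22, 2.79, 3.14, 3.14, 3.14].

### API

Orientations are given as a unit quaternion [x, y, z, w].
In Python, from station import read_state, grab_frame, finish_job, grip_depth gives the robot as it stands.
- The arm moves only by the shell command python3 -m jog 'ROWS'. ROWS is JSON, a list of rows, each an object of numbers: "tx", "ty", "tz": the shift along the world's x, y, z in units of 25 mm (1.0 is 25 mm); "turn": the turn about the world's z in units of 6 degrees (1.0 is 6 degrees); "grip": the finger opening in mm, from 0 to 85.4. In form: [{"tx": .., "ty": .., "tz": .., "turn": .., "grip": ..}, ...]. A call has 1 to 5 rows; each row is the pose to reach, as a shift and turn from the pose commanded when the call began; what a row does not reach only later rows make up. A row lasts 1/10 s, in which the tool goes at most 50 mm and 8.59 degrees, less where a joint would pass 70% of its speed; a pose out of reach is approached as far as the arm can. A call with a gripper value outside its range is refused whole. The fingers move at their own pace and stop on an object; the grip force is fixed at half the most. Time passes only in rows, so rows that repeat a pose let the fingers close. It gives the time, the measured TCP pose, the force, the opening and the grip force at its end, in the units of the state.
- read_state(): the state, without advancing time (a new reading comes with each control period).
- grab_frame(name): name is "scene" or "side" or "wrist"; returns a dict with "frame" (480x640x3 uint8, red, green, blue), "camera_matrix" (3x3 intrinsics, pixels), "rvec" (rotation vector, rad) and "tvec" (3), from world to camera coordinates, as OpenCV has them; the wrist camera has in their place "tool_from_camera" (4x4, takes a point from camera to tool coordinates, whose origin is the TCP and whose axes are the flange's). Camera axes: x right, y down, z forward; pixel columns grow to the right and rows downward; lengths in m; the calibration is good to about 2 mm. A picture is of the moment at which its call begins: read the wrist's pose just before it. There is no depth.
- finish_job(): hands the job in; it is judged then, once.
The state is a dict: "time_s": time; "joint_positions": joint angles; "qd": joint speeds; "joint_efforts": joint torques, N m; "tcp_pos": TCP position; "tool_rot": TCP orientation; "ft_force": force on the tool from outside, world axes, zero at the start; "ft_torque": the same for the moment, N m; "gripper_width": finger opening in m; "gripper_force": force on a finger pad.
Only numpy, scipy, OpenCV 4.12 (cv2) and the standard library are available. Lean on these libraries where they do the work, as an engineer would, in place of code of your own. Each camera call takes 0.05 s, during which the arm holds its last target. There are 200 camera calls.

## Working session

There is one attempt and no reset: what is moved stays moved. The work goes in short steps, Python scripts to look and compute and a shell command to move; the robot and the scene stay as the last step left them, time stands still between calls to the robot, and variables do not carry over. Pictures are saved under pics/ and viewed, at most 10 in all, crops included, and the job is handed in when it is done.

```bash
mkdir -p pics
python3 - <<'E'
from station import *
import cv2,numpy as np
s=read_state();print({k:np.round(v,4).tolist() for k,v in s.items()},grip_depth)
for n in("scene","side"):
    f=grab_frame(n);np.savez("pics/"+n+".npz",**f);cv2.imwrite(f"pics/{n}0.png",f["frame"][:,:,::-1])
    R=cv2.Rodrigues(f["rvec"])[0];print(n,f["camera_matrix"].round(1).tolist(),(-R.T@f["tvec"]).round(3),R.round(3).tolist())
E
```

```text
{'time_s': 0.0, 'joint_positions': [1.0014, 0.2592, 0.0207, 1.3337, 0.0, 1.4182], 'qd': [-0.0007, -0.0006, 0.0016, -0.001, 0.0002, -0.0003], 'joint_efforts': [0.0009, -55.5638, 34.4533, 0.0135, -0.0002, 0.0], 'tcp_pos': [0.2225, 0.5027, 0.2306], 'tool_rot': [0.2069, 0.9784, -0.0006, -0.0003], 'ft_force': [-0.2163, -0.2468, 0.0018], 'ft_torque': [-0.0385, 0.0397, -0.0382], 'gripper_force': 0.0, 'gripper_width': 0.0852} -0.0187
scene [[502.2, 0.0, 310.6], [0.0, 502.2, 238.8], [0.0, 0.0, 1.0]] [-0.004 -0.512  0.781] [[0.671, -0.741, 0.021], [-0.46, -0.439, -0.772], [0.581, 0.508, -0.636]]
side [[593.7, 0.0, 320.8], [0.0, 593.7, 246.6], [0.0, 0.0, 1.0]] [ 0.554 -1.06   1.012] [[1.0, -0.019, -0.014], [-0.023, -0.629, -0.777], [0.006, 0.777, -0.629]]
```

View pics/scene0.png

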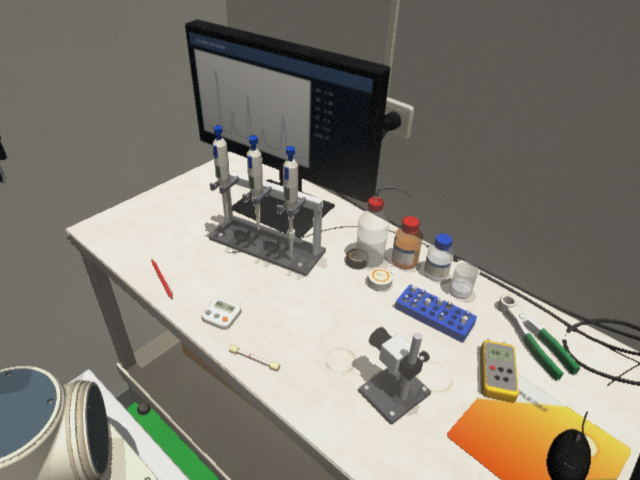

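View pics/side0.png

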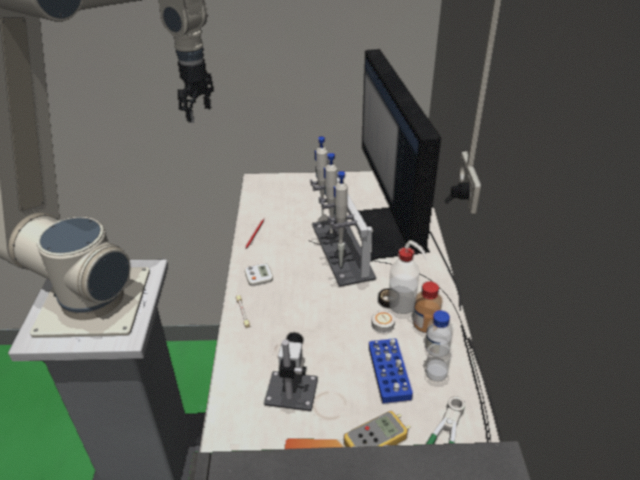

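Run:
```python
import cv2,numpy as np
a=np.load("pics/scene.npz")["frame"][:,:,::-1];b=np.load("pics/side.npz")["frame"][:,:,::-1]
def c(im,x,y,w,h,k):return cv2.resize(im[y:y+h,x:x+w],None,fx=k,fy=k,interpolation=cv2.INTER_CUBIC)
i1=np.hstack([c(a,200,120,132,150,4)[:, :528],c(b,305,130,68,150,4)])
cv2.imwrite("pics/z1.png",i1)
i2=np.hstack([c(a,350,320,90,105,4.5),c(b,255,325,80,105,4.5)]);cv2.imwrite("pics/z2.png",i2);print(i1.shape,i2.shape)
```

```text
(600, 800, 3) (472, 765, 3)
```

View pics/z1.png

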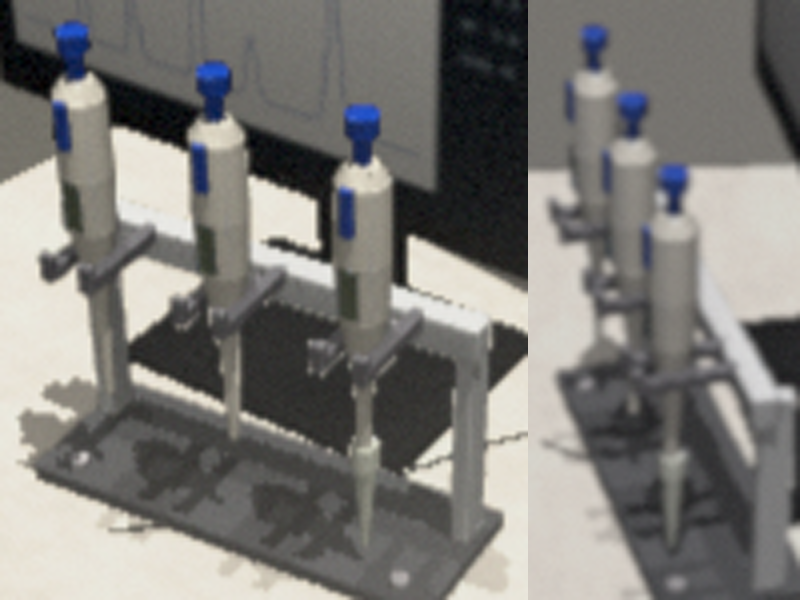

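View pics/z2.png

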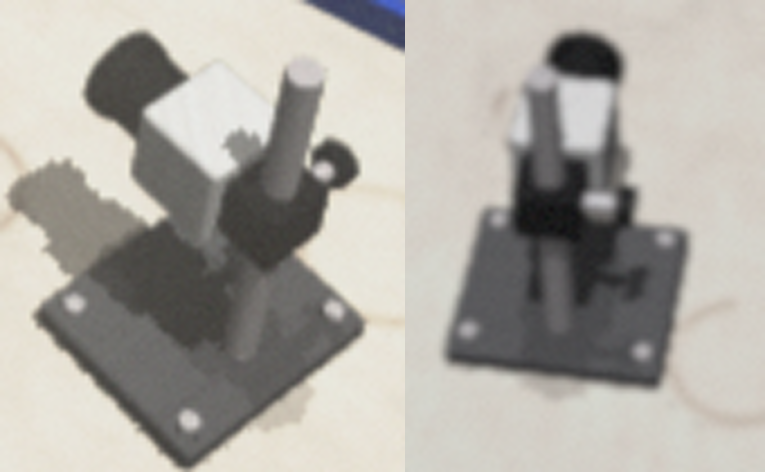

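```bash
cat > h.py <<'E'
import numpy as np,cv2
C={n:dict(np.load(f"pics/{n}.npz")) for n in("scene","side")}
def P(n):
    f=C[n];return f["camera_matrix"]@np.hstack([cv2.Rodrigues(f["rvec"])[0],f["tvec"].reshape(3,1)])
def tri(a,b):
    X=cv2.triangulatePoints(P("scene"),P("side"),np.float64(a).reshape(2,1),np.float64(b).reshape(2,1))[:,0];X=X[:3]/X[3]
    e=[np.linalg.norm((p@np.r_[X,1])[:2]/(p@np.r_[X,1])[2]-u) for p,u in((P("scene"),a),(P("side"),b))]
    return X.round(4),np.round(e,1)
def ray(n,u,z):
    p=P(n);A=np.c_[p[:,:2],-np.r_[u,1]];return np.linalg.solve(A,-(p[:,2]*z+p[:,3]))[:2].round(4)
E
python3 - <<'E'
from h import *
a=lambda x,y:(x/4+200-.4,y/4+120-.4); b=lambda x,y:((x-528)/4+305-.4,y/4+130-.4)
for n,p,q in[("top",(362,110),(674,172)),("tip",(363,552),(672,548)),("left",(72,30),(594,32)),("mid",(213,68),(633,98))]:print(n,tri(a(*p),b(*q)))
a=lambda x,y:(x/4.5+350-.4,y/4.5+320-.4); b=lambda x,y:((x-405)/4.5+255-.4,y/4.5+325-.4)
for n,p,q in[("L",(38,312),(482,210)),("N",(185,465),(447,356)),("R",(362,325),(660,382)),("post",(305,72),(541,76)),("postfoot",(240,358),(558,330)),("lensbody",(135,85),(585,65)),("headtopRear",(205,180),(533,150)),("headTL",(145,110),(530,82)),("headTR",(218,62),(613,82))]:print(n,tri(a(*p),b(*q)))
for n,p in[("L",(38,312)),("N",(185,465)),("R",(362,325))]:print(n,ray("scene",a(*p),.01))
for n,p in[("L",(482,210)),("N",(447,356)),("R",(660,382)),("F",(688,232))]:print(n,ray("side",b(*p),.01))
E
```

```text
top (array([0.6119, 0.0847, 0.3006]), array([0.7, 0.5]))
tip (array([0.6126, 0.087 , 0.0167]), array([0.2, 0.2]))
left (array([0.57  , 0.2504, 0.2993]), array([0.4, 0.3]))
mid (array([0.5914, 0.1678, 0.3002]), array([0.5, 0.3]))
L (array([ 0.4505, -0.2371,  0.0061]), array([0.3, 0.2]))
N (array([ 0.4379, -0.3175,  0.0024]), array([0.3, 0.2]))
R (array([ 0.5347, -0.3348,  0.0039]), array([0., 0.]))
post (array([ 0.4893, -0.3057,  0.1752]), array([0.3, 0.2]))
postfoot (array([ 0.4882, -0.3077,  0.0062]), array([0.4, 0.3]))
lensbody (array([ 0.5027, -0.2334,  0.0995]), array([1.6, 1. ]))
headtopRear (array([ 0.4813, -0.2814,  0.1005]), array([0.1, 0.1]))
headTL (array([ 0.4804, -0.2533,  0.1151]), array([0.9, 0.6]))
headTR (array([ 0.5169, -0.2596,  0.1188]), array([0.4, 0.2]))
L [ 0.4478 -0.2389]
N [ 0.4332 -0.3198]
R [ 0.5304 -0.3362]
L [ 0.451 -0.24 ]
N [ 0.439  -0.3226]
R [ 0.5348 -0.3393]
F [ 0.5485 -0.256 ]
```

```bash
python3 -m jog '[{"tz":1.5},{"tz":3,"tx":0.5,"ty":-0.5,"turn":1},{"tz":4.5,"tx":1.5,"ty":-1.5,"turn":2},{"tz":6,"tx":2.5,"ty":-2.5,"turn":3},{"tz":6,"tx":3.6,"ty":-3.7,"turn":4,"grip":70}]' && python3 -m jog '[{"tx":1.2,"ty":-1.3,"turn":1},{"tx":2.4,"ty":-2.6,"turn":2},{"tx":3.6,"ty":-3.9,"turn":2.35},{"tx":4.8,"ty":-5.2,"turn":2.35},{"tx":6,"ty":-6.5,"turn":2.35,"grip":70}]' && python3 -m jog '[{"tx":1.2,"ty":-1.3},{"tx":2.4,"ty":-2.6},{"tx":3.6,"ty":-3.9},{"tx":3.6,"ty":-4.5},{"tx":3.6,"ty":-4.5,"grip":70}]'
```

```text
schema error: expected keys tx, ty, tz, turn, grip
```

```bash
python3 -m jog '[{"tx":0,"ty":0,"tz":1.5,"turn":0,"grip":70},{"tx":0.5,"ty":-0.5,"tz":3,"turn":1,"grip":70},{"tx":1.5,"ty":-1.5,"tz":4.5,"turn":2,"grip":70},{"tx":2.5,"ty":-2.5,"tz":6,"turn":3,"grip":70},{"tx":3.6,"ty":-3.7,"tz":6,"turn":4,"grip":70}]' && python3 -m jog '[{"tx":1.2,"ty":-1.3,"tz":0,"turn":1,"grip":70},{"tx":2.4,"ty":-2.6,"tz":0,"turn":2,"grip":70},{"tx":3.6,"ty":-3.9,"tz":0,"turn":2.35,"grip":70},{"tx":4.8,"ty":-5.2,"tz":0,"turn":2.35,"grip":70},{"tx":6,"ty":-6.5,"tz":0,"turn":2.35,"grip":70}]' && python3 -m jog '[{"tx":1.2,"ty":-1.3,"tz":0,"turn":0,"grip":70},{"tx":2.4,"ty":-2.6,"tz":0,"turn":0,"grip":70},{"tx":3.6,"ty":-3.9,"tz":0,"turn":0,"grip":70},{"tx":3.6,"ty":-4.5,"tz":0,"turn":0,"grip":70},{"tx":3.6,"ty":-4.5,"tz":0,"turn":0,"grip":70}]'
```

```text
time_s: 0.6
tcp_pos: [0.3135, 0.4104, 0.3852]
tool_rot: [-0.004, 1.0, 0.002, 0.002]
ft_force: [0.7, 1.2, 0.1]
gripper_width: 0.07
gripper_force: 0.0
time_s: 1.1
tcp_pos: [0.4635, 0.2464, 0.3811]
tool_rot: [-0.124, 0.992, -0.0, -0.0]
ft_force: [0.8, 0.8, -0.2]
gripper_width: 0.0695
gripper_force: 0.0
time_s: 1.6
tcp_pos: [0.5532, 0.1335, 0.3804]
tool_rot: [-0.122, 0.992, -0.0, -0.001]
ft_force: [-0.0, 0.9, -0.1]
gripper_width: 0.0703
gripper_force: 0.0
```

Run:
```python
from station import *
import numpy as np,cv2
s=read_state();f=grab_frame("wrist");cv2.imwrite("pics/w1.png",f["frame"][:,:,::-1])
np.savez("pics/w1.npz",tcp=s["tcp_pos"],q=s["tool_rot"],**f);print(f["tool_from_camera"].round(3).tolist(),f["camera_matrix"].round(1).tolist(),np.round(s["tcp_pos"],4))
```

```text
[[0.001, -0.96, -0.279, 0.07], [1.0, 0.001, 0.0, -0.001], [0.0, -0.279, 0.96, -0.143], [0.0, 0.0, 0.0, 1.0]] [[387.4, 0.0, 322.7], [0.0, 387.4, 233.8], [0.0, 0.0, 1.0]] [0.5532 0.1335 0.3804]
```

View pics/w1.png

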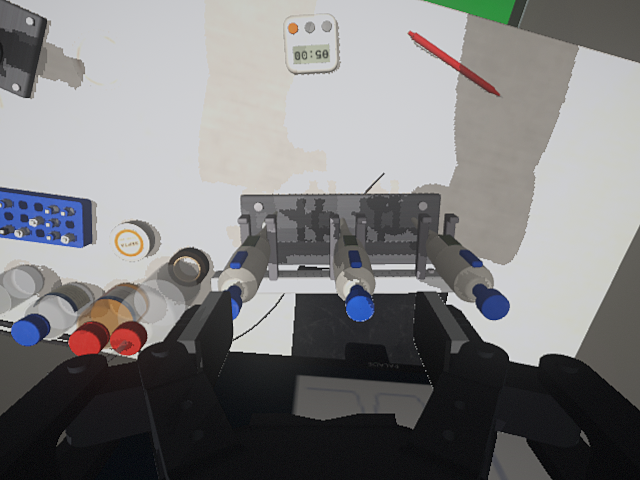

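```bash
cat >> h.py <<'E'
from scipy.spatial.transform import Rotation as Ro
def wray(w,u,z):
    d=np.linalg.inv(w["camera_matrix"])@np.r_[u,1.];T=w["tool_from_camera"];R=Ro.from_quat(w["q"]).as_matrix()
    o=w["tcp"]+R@T[:3,3];d=R@T[:3,:3]@d;return (o+d*(z-o[2])/d[2]).round(4)
E
python3 - <<'E'
from h import *
w=np.load("pics/w1.npz")
hsv=cv2.cvtColor(w["frame"],cv2.COLOR_RGB2HSV);m=cv2.inRange(hsv,(110,150,60),(125,255,255));m[:230]=0
n,l,st,c=cv2.connectedComponentsWithStats(m)
for i in range(1,n):
    if st[i,4]>40:print(st[i],c[i].round(1),wray(w,c[i],.304))
a,b=wray(w,(242,195),.01),wray(w,(440,193),.01);print(a,b,np.linalg.norm(a-b),np.degrees(np.arctan2(*(b-a)[[1,0]])))
E
```

```text
[  0 230  84  18 542] [ 49.6 237. ] [ 0.5883 -0.0253  0.304 ]
[472 261  10   6  48] [476.8 263.9] [0.5425 0.2256 0.304 ]
[230 263  11   6  49] [234.7 265.1] [0.579  0.0841 0.304 ]
[351 262  11   6  58] [355.8 264.4] [0.5607 0.1549 0.304 ]
[345 286  29  36 627] [359.  306.1] [0.5869 0.1642 0.304 ]
[481 295  28  25 527] [495.  307.1] [0.5669 0.2468 0.304 ]
[231 298   9  22 105] [234.2 308.7] [0.6076 0.0891 0.304 ]
[ 11 320  29  26 579] [ 25.2 332.7] [ 0.6567 -0.0369  0.304 ]
[0.603  0.0333 0.01  ] [0.5356 0.2899 0.01  ] 0.26530420275600614 104.7171815416519
```

```bash
python3 -m jog '[{"tx":1.1,"ty":-1,"tz":0,"turn":0.1,"grip":70},{"tx":2.3,"ty":-2,"tz":0,"turn":0.1,"grip":70},{"tx":2.3,"ty":-2,"tz":-0.6,"turn":0.1,"grip":70},{"tx":2.3,"ty":-2,"tz":-1.2,"turn":0.1,"grip":70},{"tx":2.3,"ty":-2,"tz":-1.2,"turn":0.1,"grip":70}]'
python3 - <<'E'
from station import *
from h import *
s=read_state();f=grab_frame("wrist");w=dict(f,tcp=np.array(s["tcp_pos"]),q=s["tool_rot"]);np.savez("pics/w2.npz",**w)
cv2.imwrite("pics/w2.png",f["frame"][:,:,::-1])
m=cv2.inRange(cv2.cvtColor(w["frame"],cv2.COLOR_RGB2HSV),(110,150,60),(125,255,255))
n,l,st,c=cv2.connectedComponentsWithStats(m)
R=Ro.from_quat(w["q"]).as_matrix()
for i in range(1,n):
    if st[i,4]>40:
        X=wray(w,c[i],.300);print(st[i],X,(R.T@(X-w["tcp"])).round(4))
E
```

```text
time_s: 2.15
tcp_pos: [0.6092, 0.0868, 0.3498]
tool_rot: [-0.13, 0.992, 0.0, -0.001]
ft_force: [-1.4, -0.2, 0.2]
gripper_width: 0.0697
gripper_force: 0.0
[   0  153  109   67 3621] [ 0.6056 -0.055   0.3   ] [ 0.0397 -0.1361  0.0498]
[443 206  25  15 155] [0.568  0.1449 0.3   ] [0.0247 0.0667 0.0499]
[313 213  12   7  79] [0.5868 0.0774 0.3   ] [ 0.0239 -0.0033  0.0499]
[598 215  11   7  65] [0.5504 0.2188 0.3   ] [0.0227 0.1427 0.05  ]
[ 455  240   42   38 1009] [0.588  0.1645 0.3   ] [0.0003 0.0805 0.0499]
[302 246  30  15 258] [0.6062 0.0807 0.3   ] [ 0.0043 -0.0051  0.0498]
[625 250  15  30 334] [0.5697 0.246  0.3   ] [-0.0029  0.164   0.05  ]
[ 31 295  32  29 700] [ 0.6763 -0.0532  0.3   ] [-0.029  -0.1526  0.0496]
```

View pics/w2.png

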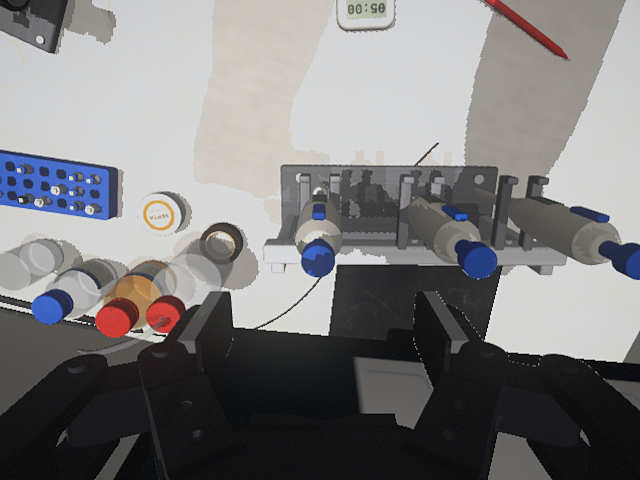

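```bash
python3 -m jog '[{"tx":0,"ty":-0.15,"tz":0,"turn":0,"grip":70},{"tx":0,"ty":-0.15,"tz":-0.8,"turn":0,"grip":70},{"tx":0,"ty":-0.15,"tz":-1.6,"turn":0,"grip":70},{"tx":0,"ty":-0.15,"tz":-2.4,"turn":0,"grip":70},{"tx":0,"ty":-0.15,"tz":-3.2,"turn":0,"grip":60}]' && python3 -m jog '[{"tx":0,"ty":0,"tz":-0.7,"turn":0,"grip":60},{"tx":0,"ty":0,"tz":-1.3,"turn":0,"grip":60},{"tx":0,"ty":0,"tz":-1.3,"turn":0,"grip":60},{"tx":0,"ty":0,"tz":-1.3,"turn":0,"grip":45},{"tx":0,"ty":0,"tz":-1.3,"turn":0,"grip":35}]'
```

```text
time_s: 2.7
tcp_pos: [0.6101, 0.0821, 0.272]
tool_rot: [-0.129, 0.992, -0.0, 0.001]
ft_force: [0.5, 0.4, 0.4]
gripper_width: 0.0601
gripper_force: 0.0
time_s: 3.2
tcp_pos: [0.6106, 0.0818, 0.2403]
tool_rot: [-0.129, 0.992, -0.0, 0.001]
ft_force: [0.6, 0.2, 0.4]
gripper_width: 0.0357
gripper_force: 0.0
```

```bash
python3 -m jog '[{"tx":-0.05,"ty":0.05,"tz":-0.15,"turn":0,"grip":35},{"tx":-0.05,"ty":0.05,"tz":-0.15,"turn":0,"grip":30},{"tx":-0.05,"ty":0.05,"tz":-0.15,"turn":0,"grip":10},{"tx":-0.05,"ty":0.05,"tz":-0.15,"turn":0,"grip":10},{"tx":-0.05,"ty":0.05,"tz":-0.15,"turn":0,"grip":10}]'; python3 -m jog '[{"tx":0,"ty":0,"tz":0,"turn":0,"grip":10},{"tx":0,"ty":0,"tz":0,"turn":0,"grip":10},{"tx":0,"ty":0,"tz":0,"turn":0,"grip":10}]'
```

```text
time_s: 3.7
tcp_pos: [0.6089, 0.0831, 0.2352]
tool_rot: [-0.129, 0.992, 0.0, 0.0]
ft_force: [-1.4, 1.5, 1.8]
gripper_width: 0.0256
gripper_force: 58.9
time_s: 4.0
tcp_pos: [0.6089, 0.083, 0.2352]
tool_rot: [-0.129, 0.992, 0.0, 0.0]
ft_force: [-0.7, 2.2, 3.7]
gripper_width: 0.0254
gripper_force: 59.2
```

```bash
python3 -m jog '[{"tx":0,"ty":0,"tz":0.4,"turn":0,"grip":10},{"tx":0,"ty":0,"tz":0.8,"turn":0,"grip":10},{"tx":0,"ty":0,"tz":1.1,"turn":0,"grip":10},{"tx":0,"ty":0,"tz":1.3,"turn":0,"grip":10},{"tx":0,"ty":0,"tz":1.3,"turn":0,"grip":10}]' && python3 -m jog '[{"tx":-0.4,"ty":-0.11,"tz":0,"turn":0,"grip":10},{"tx":-1,"ty":-0.26,"tz":0,"turn":0,"grip":10},{"tx":-1.7,"ty":-0.45,"tz":0,"turn":0,"grip":10},{"tx":-2.5,"ty":-0.66,"tz":0,"turn":0,"grip":10},{"tx":-3.3,"ty":-0.87,"tz":0,"turn":0,"grip":10}]'
```

```text
time_s: 4.5
tcp_pos: [0.6093, 0.0828, 0.2685]
tool_rot: [-0.129, 0.992, -0.0, 0.001]
ft_force: [0.8, -0.9, -0.5]
gripper_width: 0.0258
gripper_force: 58.9
time_s: 5.0
tcp_pos: [0.5247, 0.0609, 0.267]
tool_rot: [-0.129, 0.992, 0.0, -0.0]
ft_force: [-1.1, -0.1, -0.4]
gripper_width: 0.0254
gripper_force: 58.8
```

```bash
python3 -m jog '[{"tx":0,"ty":-0.3,"tz":0.6,"turn":1.2,"grip":10},{"tx":-0.1,"ty":-0.7,"tz":1.2,"turn":2.4,"grip":10},{"tx":-0.2,"ty":-1.2,"tz":1.8,"turn":3.6,"grip":10},{"tx":-0.2,"ty":-1.7,"tz":2.4,"turn":4.8,"grip":10},{"tx":-0.2,"ty":-2.2,"tz":2.4,"turn":6,"grip":10}]' && python3 -m jog '[{"tx":0,"ty":-0.5,"tz":0,"turn":1.2,"grip":10},{"tx":0,"ty":-1,"tz":0,"turn":2.4,"grip":10},{"tx":0,"ty":-1.5,"tz":0,"turn":3.6,"grip":10},{"tx":0,"ty":-2,"tz":0,"turn":4.8,"grip":10},{"tx":0,"ty":-2,"tz":0,"turn":5,"grip":10}]' && python3 -m jog '[{"tx":0,"ty":0,"tz":0,"turn":0,"grip":10},{"tx":0,"ty":0,"tz":0,"turn":0,"grip":10}]'
python3 - <<'E'
from station import *
from h import *
s=read_state();f=grab_frame("wrist");w=dict(f,tcp=np.array(s["tcp_pos"]),q=s["tool_rot"]);np.savez("pics/w3.npz",**w)
cv2.imwrite("pics/w3.png",f["frame"][:,:,::-1]);print(s["tcp_pos"],s["tool_rot"])
for n in("scene","side"):np.savez("pics/"+n+".npz",**grab_frame(n))
a=np.load("pics/scene.npz")["frame"][:,:,::-1];b=np.load("pics/side.npz")["frame"][:,:,::-1]
z=cv2.resize(np.hstack([a[190:430,290:450],b[190:430,230:390]]),None,fx=2.5,fy=2.5,interpolation=cv2.INTER_CUBIC);cv2.imwrite("pics/z3.png",z)
E
```

```text
time_s: 5.5
tcp_pos: [0.5209, 0.0056, 0.3292]
tool_rot: [-0.431, 0.902, -0.001, 0.001]
ft_force: [-0.2, 0.2, -1.7]
gripper_width: 0.0257
gripper_force: 59.2
time_s: 6.0
tcp_pos: [0.5207, -0.0448, 0.327]
tool_rot: [-0.649, 0.761, 0.0, -0.0]
ft_force: [-0.6, 0.2, -2.4]
gripper_width: 0.0253
gripper_force: 59.1
time_s: 6.2
tcp_pos: [0.5211, -0.0433, 0.3275]
tool_rot: [-0.647, 0.762, 0.0, 0.0]
ft_force: [-0.6, 0.0, -1.1]
gripper_width: 0.0257
gripper_force: 59.1
[ 0.52109226 -0.0433429   0.32750446] [-6.47285496e-01  7.62247649e-01  9.04685476e-05  2.25765148e-05]
```

View pics/w3.png

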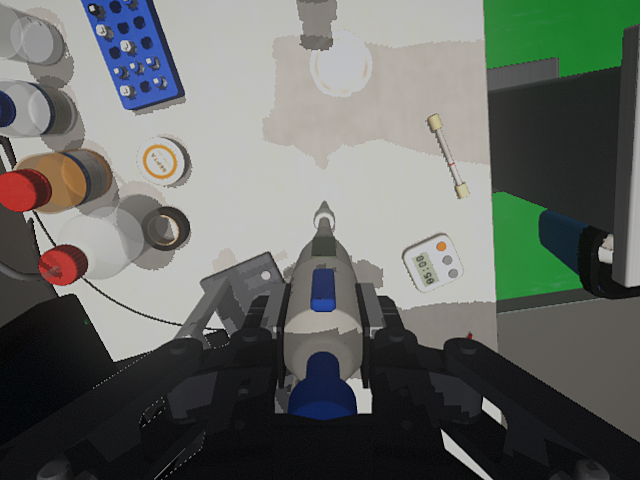

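View pics/z3.png

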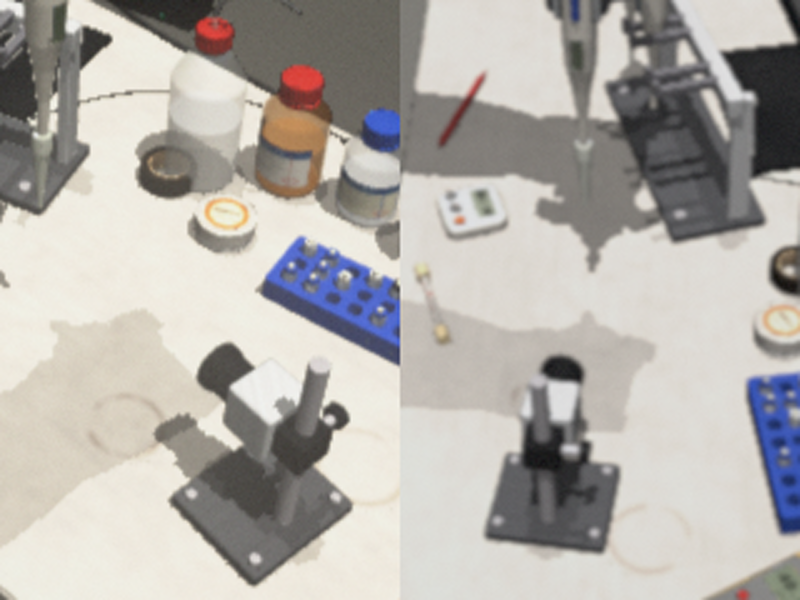

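```bash
python3 -m jog '[{"tx":0,"ty":-0.8,"tz":0,"turn":0,"grip":10},{"tx":0,"ty":-1.6,"tz":0,"turn":0,"grip":10},{"tx":0,"ty":-2.4,"tz":0,"turn":0,"grip":10},{"tx":0,"ty":-2.8,"tz":0,"turn":0,"grip":10},{"tx":0,"ty":-2.8,"tz":0,"turn":0,"grip":10}]' && python3 -m jog '[{"tx":0,"ty":0,"tz":0,"turn":0,"grip":10},{"tx":0,"ty":0,"tz":0,"turn":0,"grip":10}]'
python3 - <<'E'
from station import *
from h import *
s=read_state();f=grab_frame("wrist");w=dict(f,tcp=np.array(s["tcp_pos"]),q=s["tool_rot"]);np.savez("pics/w4.npz",**w)
print(s["tcp_pos"],s["tool_rot"])
for n in("scene","side"):np.savez("pics/"+n+".npz",**grab_frame(n))
a=np.load("pics/scene.npz")["frame"][:,:,::-1];b=np.load("pics/side.npz")["frame"][:,:,::-1];c=f["frame"][:,:,::-1]
k=lambda im,s:cv2.resize(im,None,fx=s,fy=s,interpolation=cv2.INTER_CUBIC)
# wrist crop x200-440,y0-300 x2 ; scene crop x330-440,y240-390 x2 ; side crop x260-370,y240-390 x2 
z=np.hstack([k(c[0:300,200:440],2),np.vstack([k(a[240:390,335:440],2),k(b[240:390,260:365],2)])])
cv2.imwrite("pics/z4.png",z);print(z.shape)
E
```

```text
time_s: 6.85
tcp_pos: [0.5214, -0.1145, 0.3273]
tool_rot: [-0.648, 0.762, 0.0, -0.0]
ft_force: [-0.2, -0.0, -0.8]
gripper_width: 0.0254
gripper_force: 59.1
time_s: 7.05
tcp_pos: [0.5214, -0.1131, 0.3277]
tool_rot: [-0.648, 0.761, 0.0, 0.0]
ft_force: [0.1, -0.0, -2.5]
gripper_width: 0.0256
gripper_force: 59.1
[ 0.52141061 -0.11305798  0.327659  ] [-6.48459022e-01  7.61249554e-01  2.19498091e-06  1.17425030e-04]
(600, 690, 3)
```

View pics/z4.png

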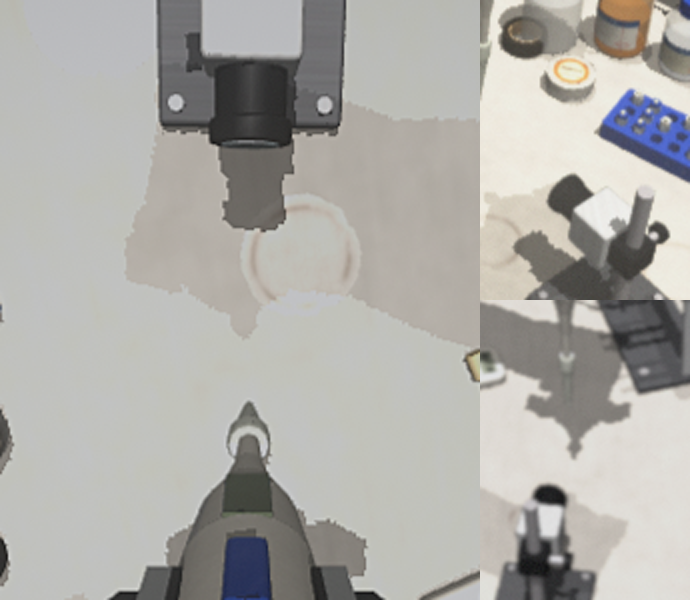

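```bash
cat > g.py <<'E'
import sys
from station import *
from h import *
s=read_state();f=grab_frame("wrist");np.savez(f"pics/{sys.argv[1]}.npz",**f,tcp=s["tcp_pos"],q=s["tool_rot"])
cv2.imwrite(f"pics/{sys.argv[1]}.png",f["frame"][:,:,::-1])
E
python3 -m jog '[{"tx":-0.8,"ty":0,"tz":0,"turn":0,"grip":10},{"tx":-1.6,"ty":0,"tz":0,"turn":0,"grip":10},{"tx":-2.4,"ty":0,"tz":0,"turn":0,"grip":10},{"tx":-2.4,"ty":0,"tz":0,"turn":0,"grip":10},{"tx":-2.4,"ty":0,"tz":0,"turn":0,"grip":10}]'|head -2; python3 -m jog '[{"tx":0,"ty":0,"tz":0,"turn":0,"grip":10},{"tx":0,"ty":0,"tz":0,"turn":0,"grip":10}]' |head -2; python3 g.py w5
python3 -m jog '[{"tx":0.9,"ty":0,"tz":0,"turn":0,"grip":10},{"tx":1.8,"ty":0,"tz":0,"turn":0,"grip":10},{"tx":2.7,"ty":0,"tz":0,"turn":0,"grip":10},{"tx":3.6,"ty":0,"tz":0,"turn":0,"grip":10},{"tx":4.4,"ty":0,"tz":0,"turn":0,"grip":10}]'|head -2; python3 -m jog '[{"tx":0,"ty":0,"tz":0,"turn":0,"grip":10},{"tx":0,"ty":0,"tz":0,"turn":0,"grip":10},{"tx":0,"ty":0,"tz":0,"turn":0,"grip":10}]'|head -2; python3 g.py w6
python3 - <<'E'
import cv2,numpy as np
a,b=[cv2.imread(f"pics/{n}.png") for n in("w5","w6")]
k=lambda im:cv2.resize(im,None,fx=3,fy=3,interpolation=cv2.INTER_CUBIC)
z=np.hstack([k(a[0:110,170:300]),k(b[0:110,350:480])]);cv2.imwrite("pics/z5.png",z)
E
```

```text
time_s: 7.7
tcp_pos: [0.4615, -0.1137, 0.328]
time_s: 7.9
tcp_pos: [0.462, -0.1138, 0.3273]
time_s: 8.45
tcp_pos: [0.5728, -0.1138, 0.3269]
time_s: 8.75
tcp_pos: [0.571, -0.1138, 0.3275]
```

View pics/z5.png

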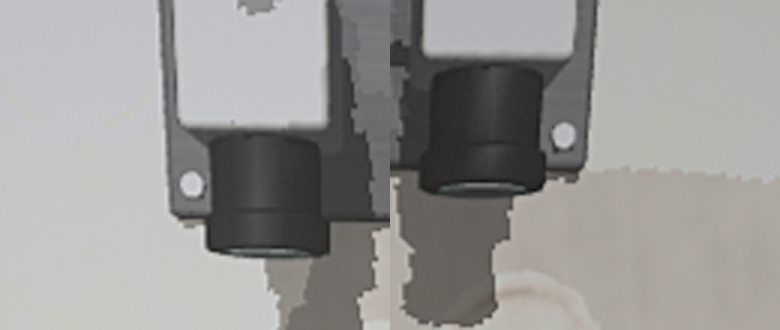

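```bash
cat >> h.py <<'E'
def WP(w):
    T=np.eye(4);T[:3,:3]=Ro.from_quat(w["q"]).as_matrix();T[:3,3]=w["tcp"]
    return w["camera_matrix"]@np.linalg.inv(T@w["tool_from_camera"])[:3]
def mtri(obs):
    A=np.vstack([np.outer(u,p[2])-p[:2] for p,u in obs]);X=np.linalg.svd(A/np.linalg.norm(A,axis=1,keepdims=True))[2][-1];X=X/X[3]
    e=[((p@X)[:2]/(p@X)[2]-u).round(1).tolist() for p,u in obs];return X[:3].round(4),e
E
python3 - <<'E'
from h import *
W={n:np.load(f"pics/{n}.npz") for n in("w4","w5","w6")}
f={"w4":lambda x,y:(x/2-.25+200,y/2-.25),"w5":lambda x,y:(x/3-.33+170,y/3-.33),"w6":lambda x,y:((x-390)/3-.33+350,y/3-.33)}
def t(**k):return mtri([(WP(W[n]),f[n](*u)) for n,u in k.items()])
print("lens",t(w4=(251,144),w5=(267.5,252),w6=(483.5,188)))
print("headL",t(w4=(202,56),w5=(180,128),w6=(422,53)))
print("headR",t(w4=(301,60),w5=(327,125),w6=(574,58)))
print("screws",t(w4=(176,102),w5=(192,184)),t(w4=(325,105),w6=(564,135)))
print("plate",wray(W["w4"],f["w4"](160,127),.01),wray(W["w4"],f["w4"](340,129),.01))
w=W["w4"];R=Ro.from_quat(w["q"]).as_matrix()
tz=w["tcp"][2]+.0187-.228+.0013
X=wray(w,f["w4"](249,403),tz);print("tip",X,(R.T@(X-w["tcp"])).round(4))
# tip direct from pictures scene/side saved with w4 : lower end estimate by brightness is left to later
for n in W:print(n,(2*np.degrees(np.arctan2(W[n]["q"][1],W[n]["q"][0]))).round(2))
E
```

```text
lens (array([ 0.5024, -0.2253,  0.1034]), [[-0.2, -0.3], [0.1, 0.0], [0.1, 0.3]])
headL (array([ 0.5174, -0.2593,  0.1195]), [[-0.2, 0.1], [-0.1, -0.9], [0.3, 0.9]])
headR (array([ 0.4774, -0.252 ,  0.1208]), [[0.1, -1.0], [0.0, 1.0], [-0.1, 0.0]])
screws (array([ 0.5367, -0.2619,  0.016 ]), [[0.0, 0.0], [-0.0, -0.0]]) (array([ 0.4575, -0.2484,  0.0128]), [[-0.0, -0.2], [0.0, 0.2]])
plate [ 0.548  -0.2519  0.01  ] [ 0.4506 -0.2354  0.01  ]
tip [ 0.5208 -0.114   0.1197] [0.0011 0.0005 0.208 ]
w4 260.85
w5 260.84
w6 260.82
```

```bash
python3 -m jog '[{"tx":-0.7,"ty":0,"tz":0,"turn":0,"grip":10},{"tx":-1.5,"ty":-0.2,"tz":-0.2,"turn":0,"grip":10},{"tx":-2.18,"ty":-0.6,"tz":-0.5,"turn":-0.07,"grip":10},{"tx":-2.18,"ty":-1,"tz":-0.7,"turn":-0.07,"grip":10},{"tx":-2.18,"ty":-1.26,"tz":-0.7,"turn":-0.07,"grip":10}]'|head -2; python3 -m jog '[{"tx":0,"ty":0,"tz":0,"turn":0,"grip":10},{"tx":0,"ty":0,"tz":0,"turn":0,"grip":10},{"tx":0,"ty":0,"tz":0,"turn":0,"grip":10}]'; python3 g.py w7
python3 - <<'E'
from h import *
from station import *
# tip end by frame differencing against the same views with the tip elsewhere
t=np.array([.5158,-.1464,.100])
for n in("scene","side"):
    old=C[n]["frame"];f=grab_frame(n);np.savez(f"pics/{n}7.npz",**f)
    p=P(n);u=p@np.r_[t,1];u=u[:2]/u[2]
    d=cv2.absdiff(old,f["frame"]).max(2)
    x,y=u.round().astype(int);print(n,u.round(1));print(d[y-12:y+12,x-9:x+10])
f=np.load("pics/w7.npz");p=WP(f);u=p@np.r_[t,1];print("wrist focus px",(u[:2]/u[2]).round(1))
E
```

```text
time_s: 9.3
tcp_pos: [0.5164, -0.146, 0.3102]
time_s: 9.6
tcp_pos: [0.5173, -0.1452, 0.31]
tool_rot: [-0.646, 0.764, 0.0, 0.0]
ft_force: [0.3, -0.6, -1.2]
gripper_width: 0.0255
gripper_force: 59.9
scene [345.1 307.1]
[[  1   1   1   1   1   3   1   6  90 113 102  95  73  16   1   2   1   1
    1]
 [  1   1   3   2   2   1   1   6  88 111 101  91  68   9   1   1   1   1
    1]
 [  1   1   1   1   3   1   2   7  89 106 101  87  42   4   1   2   1   1
    1]
 [  2   1   1   1   1   3   2  10  89 108  96  88  35   4   0   1   1   1
    1]
 [  2   1   1   1   3   2   1   3  88 104  95  79  14   2   1   1   1   1
    1]
 [  2   2   1   1   3   2   2   4  76 101  91  74   6   1   2   1   2   1
    1]
 [  1   0   1   1   1   1   2   7  67  95  90  66   6   2   3   1   0   1
    1]
 [  1   1   3   2   3   1   2   4  70  95  86  48   4   2   2   1   1   1
    1]
 [  0   1   3   1   2   1   2   5  66  96  85  36   5   1   1   1   1   1
    2]
 [  2   1   1   1   1   1   3   2  70  93  71  14   2   0   1   1   1   1
    1]
 [  3   1   2   1   0   1   1   6  69  92  61   9   2   0   1   2   2   1
[... 2354 characters left out ...]
  2   2   1  12
   41]
 [  2   3   2   1  10  21  45  72  92  93  88  61  28   4   1   4   2   1
   32]
 [  2   2   1   1   1   2  16  43  71  88  91  61  27   2   3   3   2  10
   38]
 [  1   1   0   1   2   2   4  19  53  82  89  80  48  20   3   4   6  31
   62]
 [  1   2   2   1   2   3   1   8  35  72  91  92  72  37   7   9  32  63
   85]
 [  1   2   2   2   2   2   2   0  18  53  80  92  87  50  17  19  57  84
   82]
 [  2   1   1   1   0   2   2   2   8  33  59  79  86  59  26  29  64  79
   60]
 [  0   1   2   3   2   0   1   1   0  10  28  57  82  78  51  45  54  51
   31]
 [  1   1   2   1   3   1   2   2   2   1   9  44  80  90  85  63  37  20
    6]]
wrist focus px [325.1 200.3]
```

```bash
python3 -m jog '[{"tx":-0.02,"ty":0,"tz":0,"turn":0,"grip":10},{"tx":-0.02,"ty":0,"tz":0,"turn":0,"grip":10},{"tx":-0.02,"ty":0,"tz":0,"turn":0,"grip":10},{"tx":-0.02,"ty":0,"tz":0,"turn":0,"grip":10},{"tx":-0.02,"ty":0,"tz":0,"turn":0,"grip":10}]'; python3 -c "
from station import *
print(finish_job())"
```

```text
time_s: 10.25
tcp_pos: [0.5164, -0.1453, 0.31]
tool_rot: [-0.645, 0.764, 0.0, 0.0]
ft_force: [0.2, -0.4, -1.4]
gripper_width: 0.0251
gripper_force: 59.9
the job is handed in; nothing more can be done
None
```

I handed the job in at 10.3 s: the arm is still holding the tipped pipette upright, tip down, display to the lens, with its tip end at the measured focus to within a few mm. The least certain number is the lens height: my estimates ran from 96 to 103 mm, and I used 100 mm.

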